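Stack the parts cases in the dock and lock it

TASK

Build up the column of parts cases in the transport dock: set the orange case squarely on the blue one that is already in the dock, then the green case squarely on the orange one, all four sides flush to within about 5 mm. Set each case down gently, do not drop it. When the column stands, press the dock's red lever down until it clicks and stays down by itself; leave the other things on the bench where they are.

Things in the scene. Friction and masses are not known exactly. Their poses are not given: they have to be found in the camera images.
- dock: Fixed aluminium plate 86 x 162 x 8 mm. Origin: on the bench, under the middle of the pocket that holds the blue case (same axes, 1.5 mm play, pocket floor 8 mm up, fences 20 mm high on three sides); y points from the pocket to the lever, z up. The lever's post (62 mm high) and pivot (axis along x, 52 mm over the bench) are 70 mm along +y. Place and yaw vary.
- lever (a joint): Angle in rad, grows as the handle is pressed down. 0: up, handle slopes 0.55 rad up along the dock's +y (springs back if let go early); 0.55: down, handle level, its top 56 mm over the bench. The handle reaches 127 mm from the pivot; the red grip (30 mm wide, 8 thick) is its last 65 mm. Takes about 8 N at the grip at first, then less; past about 0.42 a detent pulls it to 0.55 and holds it.
- lever_press (a point): Where to press: point on the top face of the red grip, 85 mm from the pivot. It moves with the lever: with the lever up about 140 mm from the dock's origin along its +y and 100 mm over the bench; with the lever down 155 mm and 56 mm.
- case_blue: Closed, flat-topped plastic parts case with a blank label on the lid, 60 mm along its x, 90 mm along its y, 40 mm high, about 400 g. Origin: centre of its underside; z up. Black latch at the -y end, hinge pin at the +y end (they stick out under 3 mm); the lid is fixed shut. Either way round is right. Bottom of the column; stands in the dock from the start and stays there.
- case_orange: Closed, flat-topped plastic parts case with a blank label on the lid, 60 mm along its x, 90 mm along its y, 36 mm high, about 300 g. Origin: centre of its underside; z up. Black latch at the -y end, hinge pin at the +y end (they stick out under 3 mm); the lid is fixed shut. Either way round is right. Second in the column; starts on the bench.
- case_green: Closed, flat-topped plastic parts case with a blank label on the lid, 60 mm along its x, 90 mm along its y, 32 mm high, about 250 g. Origin: centre of its underside; z up. Black latch at the -y end, hinge pin at the +y end (they stick out under 3 mm); the lid is fixed shut. Either way round is right. Top of the column; starts on the bench.
- spray_can_1: Bystander: white and blue spray can, 52 mm across, 161 mm tall, standing. Origin: centre of its foot.
- tape_roll: Bystander: cream roll of tape lying flat, 105 mm across, 24 mm high. Origin: centre of its underside.
- grease_tin: Bystander: yellow round tin, 68 mm across, 45 mm high. Origin: centre of its underside.
- caliper: Bystander: steel and black caliper lying flat, 72 x 207 x 15 mm, long along its y. Origin: centre of its underside.
- core_insert: Bystander: dark steel stepped block, 40 x 70 x 36 mm. Origin: centre of its underside.
- screwdriver: Bystander: orange-handled screwdriver lying flat, 29 x 208 x 25 mm, long along its y. Origin: centre of its underside.
There are look-alikes about, which are no part of the job. What is shaped like the case_orange but pink is not meant.

How it is judged (in metres and radians):
On the way, in this order (a step that is already met when the one before it is completed fails the run):
1. the orange case stands squarely on the blue case, released (x of case_orange in the frame of case_blue between -0.005 and 0.005 m and y of case_orange in the frame of case_blue between -0.005 and 0.005 m and z of case_orange in the frame of case_blue between 0.037 and 0.043 m and angle between the x axis of case_orange and the x axis of case_blue, either way round below 0.09 rad and contact force between the fingers and case_orange below 0.1 N and linear speed of case_orange below 0.02 m/s), for 0.2 s.
2. the green case stands squarely on the orange case, released, the orange one still squarely on the blue one (all of step 1 and x of case_green in the frame of case_orange between -0.005 and 0.005 m and y of case_green in the frame of case_orange between -0.005 and 0.005 m and z of case_green in the frame of case_orange between 0.033 and 0.039 m and angle between the x axis of case_green and the x axis of case_orange, either way round below 0.09 rad and contact force between the fingers and case_green below 0.1 N and linear speed of case_green below 0.02 m/s), for 0.2 s.
3. the lever is down and held by its detent (value of joint lever above 0.5 rad), for 0.2 s.
At the end, for the whole second after the job is handed in: Blue case in the dock (within 6 mm), orange on blue, green on orange, each within 5 mm of the one beneath in both directions, turned under 0.09 rad against it (either way round), flat on it (height to 3 mm), released and at rest; the lever stays down by itself (over 0.5 rad) (all of step 2 and x of case_blue in the frame of dock between -0.006 and 0.006 m and y of case_blue in the frame of dock between -0.006 and 0.006 m and height (world z) of case_blue below 0.012 m and value of joint lever above 0.5 rad and contact force between the fingers and dock below 0.1 N); the robot touches nothing.
It fails at once if a bystander is moved by more than 30 mm (distance of any of spray_can_1, tape_roll, grease_tin, caliper, core_insert, screwdriver from where it was at the start of the episode above 0.03 m).
It fails at once if a case is dropped (moves faster than 0.5 m/s while no finger holds it) ((linear speed of case_orange above 0.5 m/s and contact force between the fingers and case_orange below 0.05 N) or (linear speed of case_green above 0.5 m/s and contact force between the fingers and case_green below 0.05 N)).
It also fails if it takes over 64 s, if anything falls off the work surface, if the arm or the gripper's body presses on something with over 40 N, if the wrist force passes 120 N, or if a joint passes its speed limit or range.

ROBOT

A 6-joint arm with a two-finger parallel gripper is mounted at the origin on the work surface; the furniture and walls round the work are solid. World frame = base frame: x ahead of the robot, y to its left, z up, the work surface at z = 0. Lengths are in m, angles in degrees, forces in N, time in s.
With the tool pointing down it reaches from about 0.375 to 0.975 m from the base axis. Payload 3.8 kg.
Tool frame: the origin (TCP) lies on the centre line of the jaws, within the pads' length; the fingertips stand 22 mm ahead of it and the grasp point (between the pads) lies 3 mm ahead of it; z points along the fingers, y is the line along which they close (so a half turn about z gives the same grasp; the last joint's range is limited). The gripper opens to 88 mm and grips with 3 to 60 N. Pads are 18 mm wide; open, the fingers measure 123 mm over their backs; the gripper's body (75 mm by 187 mm) begins 45 mm behind the grasp point.
Start: joints at [-74.479, 15.12, 91.902, -0, 72.978, -2.114], TCP at [0.204, -0.643, 0.261] pointing down, gripper open.
Joint ranges: [-150.88, 150.88], [-54.13, 125.18], [17.81, 147.31], [-75.09, 255.09], [0, 152.58], [-146.25, 146.25]. Speed limits (degrees/s): [147.25, 147.25, 180, 180, 180, 180].

INTERFACE

Orientations are given as a 3x3 rotation matrix whose columns are the frame's x, y, z axes.
In Python, from bench import manip gives the robot as it stands.
- The arm moves only by the shell command python3 -m creep 'ROWS' [OPENING] [FORCE]. ROWS is JSON, one flat list of numbers, 6 for each row, row after row: the shift along the tool's x, y, z in m, then the turn, a rotation vector about the tool's x, y, z in rad. A call has exactly 10 rows; each row shifts and turns the commanded pose from where the row before left it, along the tool's axes as they then stand; what a row does not reach is not made up. A row lasts 1/10 s, in which the tool goes at most 50 mm and 8.59 degrees, less where a joint would pass 70% of its speed; a pose out of reach is approached as far as the arm can. A call is refused whole if a number of a shift passes 0.05 or a number of a turn 0.15, either way. A call with a gripper value outside its range is refused whole. OPENING is the finger opening in m, from 0 to 0.0881, set as the call begins (- or left out, the last holds). The fingers move at their own pace and stop on an object; FORCE is the grip in N (left out, the last holds). Time passes only in rows, so rows that do not move let the fingers close, or fill a call up. It gives the time, the measured TCP pose, the force, the opening and the grip force at its end, in the units of the state.
- manip.get_obs(): the state, without advancing time (a new reading comes with each control period).
- manip.read_camera(name): name is "side" or "top" or "wrist"; returns a dict with "frame" (400x640x3 uint8, red, green, blue), "fovy" (degrees; the focal length in pixels is half the picture's height over the tangent of half this angle, whatever the lens; pixels are square), "cx", "cy" (the principal point, pixels), "origin" and "orientation" of the camera in the world. Camera axes: x right, y down, z forward; pixel columns grow to the right and rows downward; lengths in m; the calibration is good to about 2 mm. A picture is of the moment at which its call begins. There is no depth.
- manip.hand_in(): hands the job in; it is judged then, once.
Trained networks look in the newest picture that a camera, given by its name, has taken for a name from the list of things; names that differ only in an ending like _2 or _b are one class to them, and where a whole thing is asked for, a point or a joint stands for the part that bears it (a point fixed in the world has none). Each returns a list of dicts, best first, with "conf" (0 to 1); they miss things now and then, are a little off and sometimes report something else, mostly with a low value. They report only what shows in the picture. A call takes as long as a camera call. They do not tell look-alikes from the thing itself.
- manip.search_frame(query, camera): "extent" ([left, top, right, bottom] in pixels, round what is visible of it).
- manip.regions_of(query, camera): "region" (400x640 bool, what is visible of it) and "extent" ([left, top, right, bottom] in pixels, round what is visible of it).
The state is a dict: "time": time; "joint_pos": joint angles; "joint_velocities": joint speeds; "joint_torque": joint torques, N m; "tcp_pos": TCP position; "ee_rot": TCP orientation; "ft_force": force on the tool from outside, world axes, zero at the start; "moment": the same for the moment, N m; "grip_width": finger opening in m; "grasp_force": force on a finger pad.
Only numpy, scipy, OpenCV 4.12 (cv2) and the standard library are available. Lean on these libraries where they do the work, as an engineer would, in place of code of your own. Each camera call takes 0.05 s, during which the arm holds its last target. There are 200 camera calls.

## Working session

There is one attempt and no reset: what is moved stays moved. The work goes in short steps, Python scripts to look and compute and a shell command to move; the robot and the scene stay as the last step left them, time stands still between calls to the robot, and variables do not carry over. Pictures are saved under pics/ and viewed, at most 10 in all, crops included, and the job is handed in when it is done.

```bash
ls; mkdir -p pics; python3 - <<'E'
from bench import manip
import cv2,numpy as np
o=manip.get_obs();print(o)
ims=[]
for c in("top","side"):
    r=manip.read_camera(c);print(c,r["fovy"],r["cx"],r["cy"],r["origin"],np.round(r["orientation"],4).tolist())
    cv2.imwrite(f"pics/{c}0.png",r["frame"][:,:,::-1])
    for q in("dock","lever","case_blue","case_orange","case_green","spray_can_1","tape_roll"):
        print(q,[(np.round(d["extent"]).tolist(),round(d["conf"],2)) for d in manip.search_frame(q,c)[:3]])
E
```

```text
pics
{'time': 0.0, 'joint_pos': array([-7.44787022e+01,  1.51681446e+01,  9.19794463e+01, -2.25709842e-04,
        7.29790865e+01, -2.11267846e+00]), 'joint_velocities': array([-0.08448602, -0.09232333, -0.02847773,  0.01015428,  0.02441508,
        0.02802146]), 'joint_torque': array([ 1.96150198e-03, -5.02106559e+01, -3.56876099e+01,  7.31044728e-02,
        2.93441140e-02, -1.69810182e-04]), 'tcp_pos': array([ 0.20431906, -0.64264264,  0.25941693]), 'ee_rot': array([[ 9.53010868e-01,  3.02935522e-01, -5.95268425e-04],
       [ 3.02936097e-01, -9.53008493e-01,  2.12929791e-03],
       [ 7.77441085e-05, -2.20957234e-03, -9.99997556e-01]]), 'ft_force': array([-0.41064422,  0.47537378, -1.01031973]), 'moment': array([-0.06953561, -0.01122421, -0.01398477]), 'grasp_force': 0.0, 'grip_width': 0.08815042164594035}
top 49.872536095722815 323.1471876740101 193.83072588241566 [ 0.40123142 -0.08334658  1.32368974] [[-0.0043, -0.9946, 0.1036], [-1.0, 0.0041, -0.0022], [0.0018, -0.1036, -0.9946]]
dock [([179.0, 183.0, 268.0, 216.0], 0.95)]
lever [([179.0, 197.0, 228.0, 201.0], 0.92)]
case_blue
[... 439 characters left out ...]
57149324899376 329.60583395886334 201.12101204899693 [0.0665341  1.28260757 0.64975147] [[-0.9478, -0.1259, 0.2929], [-0.3187, 0.351, -0.8805], [0.0081, -0.9279, -0.3728]]
dock [([273.0, 244.0, 324.0, 272.0], 0.73)]
lever [([275.0, 243.0, 298.0, 261.0], 0.52)]
case_blue [([346.0, 180.0, 361.0, 198.0], 0.43)]
case_orange [([369.0, 217.0, 404.0, 238.0], 0.89), ([355.0, 233.0, 390.0, 259.0], 0.82), ([346.0, 178.0, 363.0, 199.0], 0.73)]
case_green [([318.0, 203.0, 343.0, 221.0], 0.89), ([401.0, 152.0, 414.0, 195.0], 0.44), ([258.0, 207.0, 284.0, 224.0], 0.43)]
spray_can_1 [([398.0, 149.0, 415.0, 194.0], 0.68), ([320.0, 203.0, 343.0, 220.0], 0.63)]
tape_roll [([384.0, 203.0, 419.0, 221.0], 0.92)]
```

```bash
python3 - <<'E'
import cv2
t=cv2.imread("pics/top0.png")[100:310,160:480]
cv2.imwrite("pics/t1.png",cv2.resize(t,None,fx=2.5,fy=2.5,interpolation=cv2.INTER_CUBIC))
E
```

```text
(no output)
```

View pics/t1.png

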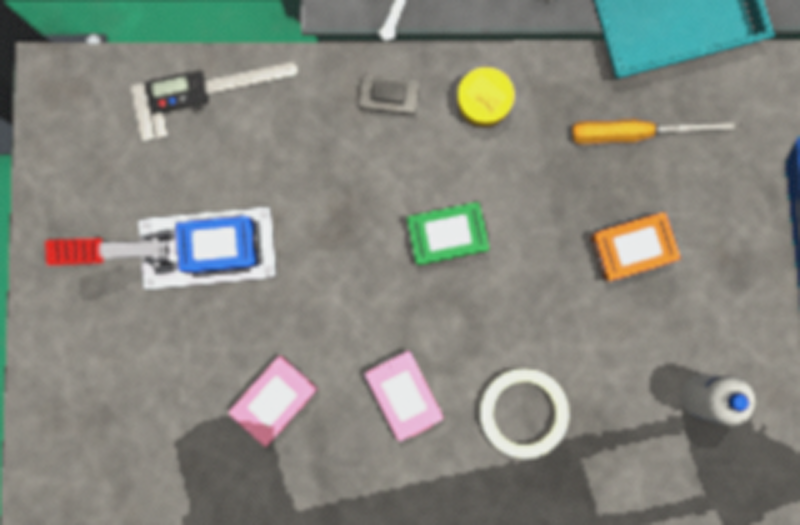

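The lever and the blue case in the dock are at crop (75–250, 245). Green is at crop (447,233).

There are three candidates for "orange case", in full-picture pixels: (268,260) and (321,258) are pink, so they are look-alikes, and (415,198) is orange with a white label, so it fits. The enlarged crop confirms it.

```bash
cat > h.py <<'E'
from bench import manip
import cv2,numpy as np
HSV={"orange":((6,120,90),(22,255,255)),"green":((45,90,60),(80,255,255)),"blue":((102,120,60),(125,255,255)),"red":((-1,0,0),(0,0,0))}
TOP={"orange":.036,"green":.032,"blue":.048}
def ray(r,uv):
    f=200/np.tan(np.radians(r["fovy"]/2)); uv=np.atleast_2d(uv).astype(float)
    d=np.c_[(uv[:,0]-r["cx"])/f,(uv[:,1]-r["cy"])/f,np.ones(len(uv))]
    return d@np.array(r["orientation"]).T
def plane(r,uv,z):
    d=ray(r,uv);o=np.array(r["origin"]);return (o+d*((z-o[2])/d[:,2])[:,None])[:,:2]
def proj(r,p):
    f=200/np.tan(np.radians(r["fovy"]/2));c=(np.atleast_2d(p)-np.array(r["origin"]))@np.array(r["orientation"])
    return np.c_[f*c[:,0]/c[:,2]+r["cx"],f*c[:,1]/c[:,2]+r["cy"]]
def rect(r,col,z,box):
    """centre, long-axis yaw(deg), sizes of largest blob of colour, on plane z"""
    l,t,rr,b=[int(v) for v in box]
    m=cv2.inRange(cv2.cvtColor(r["frame"],cv2.COLOR_RGB2HSV),*[np.array(v) for v in HSV[col]])
    k=np.zeros_like(m);k[max(t,0):b,max(l,0):rr]=255;m&=k
    cs,_=cv2.findContours(m,cv2.RETR_EXTERNAL,cv2.CHAIN_APPROX_NONE)
    c=max(cs,key=cv2.contourArea)[:,0]
    P=plane(r,c,z);(x,y),(w,h),a=cv2.minAreaRect((P*1000).astype(np.float32))
    if w>h:a+=0
    else:a+=90;w,h=h,w
    return np.array([x,y])/1000,(a+90)%180-90,(round(w,1),round(h,1))
def go(p,longyaw=None):
    """total shift in the tool axes (after turn) and turn about tool z, closing line across long axis"""
    o=manip.get_obs();R=o["ee_rot"];
    if longyaw is not None:
        # want tool x along long axis
        cur=np.degrees(np.arctan2(R[1,0],R[0,0]));d=(longyaw-cur+90)%180-90
        th=-np.radians(d);
        Rd=cv2.Rodrigues(np.array([0,0,th]))[0];tgt=R@Rd
    else: th=0;tgt=R
    print("now",np.round(o["tcp_pos"],4),"turn z",round(th,3),"(alt",round(th-np.sign(th)*np.pi,3),") shift before-turn axes",np.round(R.T@(np.array(p)-o["tcp_pos"]),4),"after",np.round(tgt.T@(np.array(p)-o["tcp_pos"]),4),"tilt",np.round(R[:2,2],4),"j6",round(o["joint_pos"][5],1))
E
python3 - <<'E'
from h import *
r=manip.read_camera("top")
for c,b in(("orange",(385,175,445,220)),("green",(315,170,365,215)),("blue",(225,180,270,216))):
    p,a,s=rect(r,c,TOP[c],b);print(c,p,a,s)
    if c=="orange": go([*p,.2],a)
print(plane(r,[[179+10,199]],.1))
E
```

```text
orange [ 0.52107471 -0.35960602] -73.13675880432129 (94.0, 62.7)
now [ 0.2045 -0.6433  0.2607] turn z -1.557 (alt 1.584 ) shift before-turn axes [ 0.3876 -0.1744  0.0607] after [0.1796 0.3853 0.0607] tilt [-0. -0.] j6 -2.1
green [ 0.53809113 -0.13355257] -78.84542083740234 (90.2, 60.7)
blue [0.52422961 0.14302008] -85.02544736862183 (91.6, 61.0)
[[0.51546508 0.29699379]]
```

```bash
python3 -m creep '[0.039,-0.0174,0,0,0,0,0.039,-0.0174,0,0,0,0,0.039,-0.0174,0,0,0,0,0.039,-0.0174,0,0,0,0,0.039,-0.0174,0,0,0,0,0.039,-0.0174,0,0,0,0,0.039,-0.0174,0,0,0,0,0.039,-0.0174,0,0,0,0,0.039,-0.0174,0,0,0,0,0.0366,-0.0174,0,0,0,0]' 0.0881 20
python3 -m creep '[0,0,0,0,0,-0.149,0,0,0,0,0,-0.149,0,0,0.008,0,0,-0.149,0,0,0.01,0,0,-0.149,0,0,0.01,0,0,-0.149,0,0,0.01,0,0,-0.149,0,0,0.01,0,0,-0.149,0,0,0.01,0,0,-0.149,0,0,0.01,0,0,-0.149,0,0,0,0,0,-0.149]'
python3 - <<'E'
from h import *
r=manip.read_camera("wrist");cv2.imwrite("pics/w1.png",r["frame"][:,:,::-1])
print(r["fovy"],r["origin"],np.round(r["orientation"],3).tolist())
p,a,s=rect(r,"orange",.036,(0,0,640,400));print(p,a,s);go([*p,.03],a)
E
```

```text
time: 1.85
tcp_pos: [0.5225, -0.3586, 0.2609]
ee_rot: [[0.953, 0.303, 0.0], [0.303, -0.953, -0.0], [0.0, 0.0, -1.0]]
ft_force: [0.4, -1.3, 0.5]
grip_width: 0.0882
grasp_force: 0.0
time: 2.85
tcp_pos: [0.5203, -0.3594, 0.1908]
ee_rot: [[-0.231, 0.973, -0.002], [0.973, 0.231, 0.002], [0.002, -0.002, -1.0]]
ft_force: [-0.3, -0.9, -0.4]
grip_width: 0.0879
grasp_force: 0.0
63.04464032232331 [ 0.50267767 -0.28071469  0.31530926] [[0.973, 0.221, 0.07], [0.232, -0.925, -0.301], [-0.002, 0.309, -0.951]]
[ 0.52092157 -0.35811066] -73.40580558776855 (93.4, 60.9)
now [ 0.5206 -0.3596  0.1916] turn z -0.051 (alt 3.091 ) shift before-turn axes [0.0011 0.0009 0.1616] after [0.0011 0.001  0.1616] tilt [-0.0017  0.0012] j6 -50.6
```

View pics/w1.png

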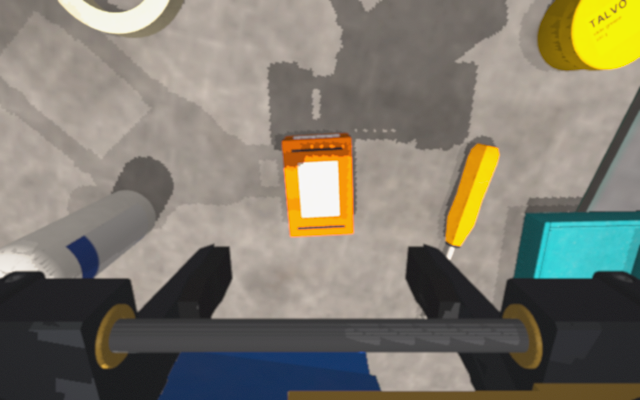

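The picture shows the orange case at about (320,185) between the jaws. Can (60,230) and screwdriver (475,190) are clear of them. Descending to grasp.

```bash
python3 -m creep '[0.001,0.001,0.02,0,0,-0.051,0,0,0.025,0,0,0,0,0,0.03,0,0,0,0,0,0.03,0,0,0,0,0,0.025,0,0,0,0,0,0.015,0,0,0,0,0,0.01,0,0,0,0,0,0.005,0,0,0,0,0,0.0015,0,0,0,0,0,0,0,0,0]'
python3 -m creep '[0,0,0,0,0,0,0,0,0,0,0,0,0,0,0,0,0,0,0,0,0,0,0,0,0,0,0,0,0,0,0,0,0,0,0,0,0,0,-0.01,0,0,0,0,0,-0.02,0,0,0,0,0,-0.03,0,0,0,0,0,-0.03,0,0,0]' 0.04 25
python3 -c "
from h import *
go([.5242,.1430,.15],-85.03)"
```

```text
time: 3.9
tcp_pos: [0.5226, -0.3593, 0.0322]
ee_rot: [[-0.274, 0.962, 0.001], [0.962, 0.274, -0.001], [-0.001, 0.001, -1.0]]
ft_force: [0.0, 0.5, -0.6]
grip_width: 0.0882
grasp_force: 0.0
time: 4.9
tcp_pos: [0.5214, -0.3581, 0.1213]
ee_rot: [[-0.274, 0.962, -0.001], [0.962, 0.274, 0.002], [0.002, -0.001, -1.0]]
ft_force: [-0.2, 0.1, -2.2]
grip_width: 0.0602
grasp_force: 25.0
now [ 0.5214 -0.3581  0.1213] turn z 0.191 (alt -2.95 ) shift before-turn axes [ 0.4812  0.1401 -0.0279] after [ 0.499   0.0461 -0.0279] tilt [-0.0012  0.0016] j6 -52.7
```

```bash
python3 -m creep '[0.015,0,-0.015,0,0,0.145,0.02,0.004,-0.014,0,0,0.046,0.048,0.0055,0,0,0,0,0.048,0.0055,0,0,0,0,0.048,0.0055,0,0,0,0,0.048,0.0055,0,0,0,0,0.048,0.0055,0,0,0,0,0.048,0.0055,0,0,0,0,0.048,0.0055,0,0,0,0,0.048,0.0055,0,0,0,0]'
python3 -m creep '[0,0,0,0,0,0,0,0,0,0,0,0,0,0,0,0,0,0,0,0,0,0,0,0,0,0,0,0,0,0,0,0,0,0,0,0,0,0,0,0,0,0,0,0,0,0,0,0,0,0,0,0,0,0,0,0,0,0,0,0]'
python3 - <<'E'
from h import *
r=manip.read_camera("wrist");cv2.imwrite("pics/w2.png",r["frame"][:,:,::-1])
p,a,s=rect(r,"blue",.048,(0,0,640,400));print(p,a,s);go([*p,.15],a)
z=manip.get_obs()["tcp_pos"][2]-.031+.036
q,b,s=rect(r,"orange",z,(0,0,640,400));print(q,b,s)
E
```

```text
time: 5.9
tcp_pos: [0.5292, 0.0645, 0.1504]
ee_rot: [[-0.087, 0.996, 0.001], [0.996, 0.087, 0.0], [0.0, 0.001, -1.0]]
ft_force: [0.6, 0.1, -2.2]
grip_width: 0.06
grasp_force: 25.0
time: 6.9
tcp_pos: [0.5296, 0.0623, 0.1502]
ee_rot: [[-0.087, 0.996, 0.0], [0.996, 0.087, -0.0], [-0.0, -0.0, -1.0]]
ft_force: [-0.1, -0.0, -2.3]
grip_width: 0.0599
grasp_force: 25.0
[0.52582245 0.14732913] -84.95348024368286 (88.3, 60.1)
now [0.5296 0.0624 0.1502] turn z -0.001 (alt 3.141 ) shift before-turn axes [0.085  0.0036 0.0002] after [0.085  0.0037 0.0002] tilt [0. 0.] j6 -0.9
[0.52901196 0.07917001] -84.94961643218994 (60.0, 59.7)
```

View pics/w2.png

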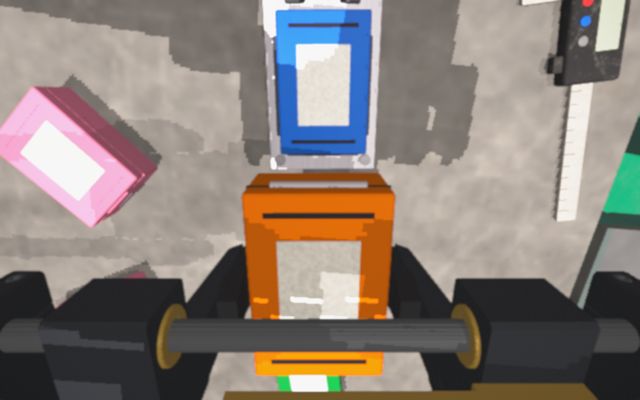

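```bash
python3 - <<'E'
from h import *
r=manip.read_camera("wrist")
t=manip.get_obs()["tcp_pos"];R=manip.get_obs()["ee_rot"]
def f(uv,z):
    return np.round(np.c_[(plane(r,uv,z)-t[:2])@R[:2,:2]]*1000,1).tolist()
for c in range(-1,2):
    print("o",f([[319,191],[319,375],[319,215],[319,361],[244,191],[394,191]],.155+c*.001))
print("b",f([[323,10],[323,155.5],[323,24.5],[323,141],[276,80],[371,80]],.048))
# stripe profile
g=r["frame"].astype(int).sum(2)
print(g[8:32,323],g[132:160,323]);print(g[184:222,300]);print(g[352:380,319])
E
```

```text
o [[44.9, 1.1], [-45.8, 1.3], [35.0, 1.1], [-37.5, 1.3], [44.8, -27.8], [44.9, 30.1]]
o [[45.2, 1.1], [-44.8, 1.3], [35.4, 1.1], [-36.5, 1.3], [45.1, -27.6], [45.2, 29.8]]
o [[45.5, 1.1], [-43.7, 1.3], [35.7, 1.1], [-35.5, 1.3], [45.4, -27.3], [45.5, 29.6]]
b [[129.1, 3.6], [39.1, 4.1], [121.2, 3.7], [49.2, 4.1], [88.7, -26.8], [88.8, 35.2]]
[630 551 480 462 468 470 473 472 471 472 472 472 474 475 463 380 256 233
 301 424 470 475 476 477] [343 343 345 345 345 348 344 315 244 164 175 250 317 340 344 342 341 339
 316 283 261 229 233 347 484 529 529 530]
[491 518 505 417 299 224 216 218 235 270 310 329 335 341 345 347 345 345
 344 345 344 345 345 345 344 346 345 335 279 214 147 129 125 152 237 314
 344 344]
[397 414 425 426 427 427 413 352 262 191 201 308 383 418 424 424 424 423
 423 422 419 412 540 696 743 742 741 741]
```

```bash
python3 -m creep '[0.025,0.001,0,0,0,0,0.025,0.001,0,0,0,0,0.02,0.001,0,0,0,0,0.0145,0,0.01,0,0,0,0,0,0.015,0,0,0,0,0,0.015,0,0,0,0,0,0.012,0,0,0,0,0,0.007,0,0,0,0,0,0.004,0,0,0,0,0,0.002,0,0,0]'
python3 -m creep '[0,0,0.001,0,0,0,0,0,0.001,0,0,0,0,0,0.001,0,0,0,0,0,0.001,0,0,0,0,0,0.001,0,0,0,0,0,0.001,0,0,0,0,0,0,0,0,0,0,0,0,0,0,0,0,0,0,0,0,0,0,0,0,0,0,0]'
```

```text
time: 8.0
tcp_pos: [0.5252, 0.1463, 0.0846]
ee_rot: [[-0.086, 0.996, -0.001], [0.996, 0.086, -0.0], [-0.0, -0.001, -1.0]]
ft_force: [0.3, 0.7, -1.2]
grip_width: 0.0597
grasp_force: 25.0
time: 9.0
tcp_pos: [0.5253, 0.1468, 0.0796]
ee_rot: [[-0.087, 0.996, 0.0], [0.996, 0.087, 0.0], [0.0, 0.0, -1.0]]
ft_force: [-2.2, -0.6, 5.6]
grip_width: 0.06
grasp_force: 25.0
```

```bash
python3 -m creep '[0,0,0,0,0,0,0,0,0,0,0,0,0,0,0,0,0,0,0,0,0,0,0,0,0,0,-0.01,0,0,0,0,0,-0.02,0,0,0,0,0,-0.03,0,0,0,-0.02,0,-0.03,0,0,0,-0.035,0,-0.02,0,0,0,-0.03,0,0,0,0,0]' 0.0881
python3 - <<'E'
from h import *
r=manip.read_camera("wrist");cv2.imwrite("pics/w3.png",r["frame"][:,:,::-1])
q,b,s=rect(r,"orange",.084,(0,0,640,400));print(q,b,s);go([*q,.2],b)
p,a,s=rect(r,"blue",.048,(0,0,640,400));print(p,a,s)
go([.5381,-.1336,.19],-78.85)
E
```

```text
time: 10.0
tcp_pos: [0.5354, 0.0615, 0.1943]
ee_rot: [[-0.088, 0.996, 0.008], [0.996, 0.088, 0.0], [-0.0, 0.008, -1.0]]
ft_force: [0.5, 0.1, -0.7]
grip_width: 0.0881
grasp_force: 0.0
[0.52594238 0.14657254] -84.8957576751709 (89.4, 59.4)
now [0.5347 0.0577 0.1926] turn z -0.002 (alt 3.139 ) shift before-turn axes [ 0.0893 -0.001  -0.0077] after [ 0.0893 -0.0008 -0.0077] tilt [ 0.0059 -0.0029] j6 -1.3
[0.68797443 0.20081796] 5.198750972747803 (6.9, 6.1)
now [0.5347 0.0577 0.1926] turn z -0.108 (alt 3.034 ) shift before-turn axes [-0.1908 -0.0132  0.0032] after [-0.1883 -0.0337  0.0032] tilt [ 0.0059 -0.0029] j6 -1.3
```

View pics/w3.png

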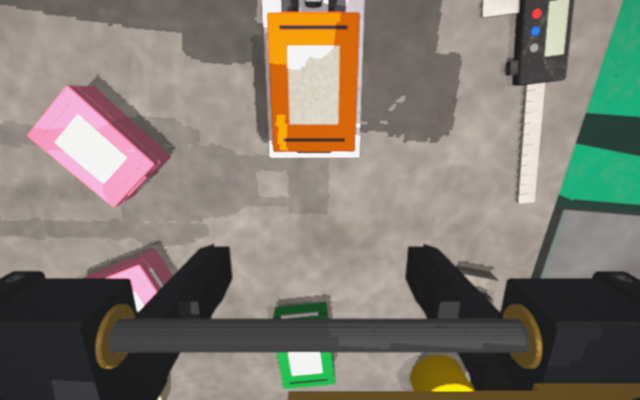

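Orange (313,82) now covers blue completely, so it is flush. Next is green.

```bash
python3 -m creep '[0,0,0,0,0,-0.108,-0.0235,-0.0042,0,0,0,0,-0.0235,-0.0042,0,0,0,0,-0.0235,-0.0042,0,0,0,0,-0.0235,-0.0042,0,0,0,0,-0.0235,-0.0042,0,0,0,0,-0.0235,-0.0042,0,0,0,0,-0.0235,-0.0042,0,0,0,0,-0.0235,-0.0042,0,0,0,0,0,0,0,0,0,0]'
python3 - <<'E'
from h import *
r=manip.read_camera("wrist");cv2.imwrite("pics/w4.png",r["frame"][:,:,::-1])
p,a,s=rect(r,"green",.032,(180,60,460,315));print(p,a,s);go([*p,.03],a)
E
```

```text
time: 11.05
tcp_pos: [0.5362, -0.131, 0.1898]
ee_rot: [[-0.191, 0.982, 0.001], [0.982, 0.191, -0.001], [-0.001, 0.001, -1.0]]
ft_force: [-0.8, 0.4, -0.3]
grip_width: 0.0882
grasp_force: 0.0
[ 0.5387937  -0.13041296] -78.92721176147461 (92.3, 59.7)
now [ 0.5361 -0.1297  0.1896] turn z -0.001 (alt 3.141 ) shift before-turn axes [-0.0012  0.0024  0.1596] after [-0.0012  0.0024  0.1596] tilt [0.0004 0.0001] j6 -27.2
```

View pics/w4.png

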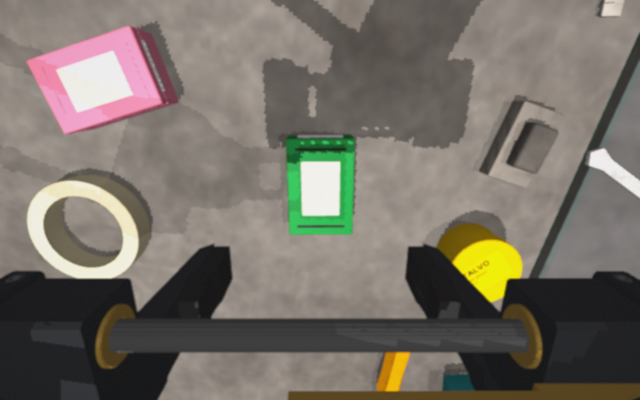

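```bash
python3 -m creep '[-0.002,0.0015,0.02,0,0,0,0,0,0.025,0,0,0,0,0,0.03,0,0,0,0,0,0.03,0,0,0,0,0,0.025,0,0,0,0,0,0.015,0,0,0,0,0,0.01,0,0,0,0,0,0.005,0,0,0,0,0,0.0015,0,0,0,0,0,0,0,0,0]'
python3 -m creep '[0,0,0,0,0,0,0,0,0,0,0,0,0,0,0,0,0,0,0,0,0,0,0,0,0,0,0,0,0,0,0,0,0,0,0,0,0,0,-0.01,0,0,0,0,0,-0.02,0,0,0,0,0,-0.03,0,0,0,0,0,-0.03,0,0,0]' 0.04 25
python3 -c "
from h import *
go([.5247,.1466,.185],-85)"
```

```text
time: 12.1
tcp_pos: [0.5387, -0.1306, 0.0285]
ee_rot: [[-0.194, 0.981, 0.001], [0.981, 0.194, -0.0], [-0.001, 0.001, -1.0]]
ft_force: [-0.2, 0.8, 0.8]
grip_width: 0.0882
grasp_force: 0.0
time: 13.1
tcp_pos: [0.5366, -0.1301, 0.1176]
ee_rot: [[-0.194, 0.981, -0.003], [0.981, 0.194, 0.001], [0.001, -0.003, -1.0]]
ft_force: [0.7, -0.9, -3.3]
grip_width: 0.0596
grasp_force: 25.0
now [ 0.5366 -0.1301  0.1176] turn z 0.108 (alt -3.034 ) shift before-turn axes [ 0.2738  0.0417 -0.0671] after [ 0.2767  0.0121 -0.0671] tilt [-0.0029  0.0009] j6 -27.4
```

```bash
python3 -m creep '[0,0,-0.03,0,0,0.108,0.01,0,-0.037,0,0,0,0.03,0.002,0,0,0,0,0.04,0.002,0,0,0,0,0.04,0.003,0,0,0,0,0.035,0.003,0,0,0,0,0.025,0.002,0,0,0,0,0.012,0,0,0,0,0,0,0,0,0,0,0,0,0,0,0,0,0]'
python3 - <<'E'
from h import *
o=manip.get_obs();t=o["tcp_pos"];R=o["ee_rot"]
r=manip.read_camera("wrist");cv2.imwrite("pics/w5.png",r["frame"][:,:,::-1])
p,a,s=rect(r,"orange",.084,(150,0,450,165));print(p,a,s);go([*p,.185],a)
g,b,s=rect(r,"green",t[2]-.028+.032,(200,170,450,400));print(g,b,s)
print((g-t[:2])@R[:2,:2])
E
```

```text
time: 14.1
tcp_pos: [0.5329, 0.0611, 0.1845]
ee_rot: [[-0.087, 0.996, -0.001], [0.996, 0.087, -0.001], [-0.001, -0.001, -1.0]]
ft_force: [-0.9, -0.2, -3.4]
grip_width: 0.0597
grasp_force: 25.0
[0.52593793 0.14622018] -84.88226413726807 (89.9, 59.2)
now [0.5331 0.0608 0.1845] turn z -0.003 (alt 3.139 ) shift before-turn axes [ 0.0857  0.0003 -0.0005] after [ 0.0857  0.0005 -0.0005] tilt [-0.0004 -0.0007] j6 -1.1
[0.53226703 0.07942314] -84.89252710342407 (64.5, 60.0)
[0.01827216 0.00094608]
```

View pics/w5.png

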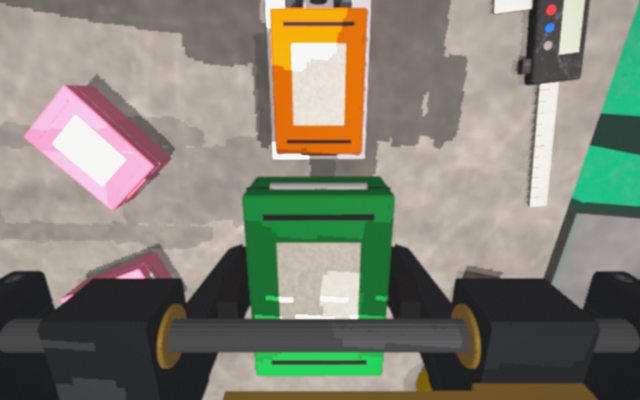

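```bash
python3 - <<'E'
from h import *
o=manip.get_obs();t=o["tcp_pos"];R=o["ee_rot"]
r=manip.read_camera("wrist");g=r["frame"].astype(int).sum(2)
def dip(col,a,b):
    w=np.median(g[a:b])if 0 else g[a:b,col-8:col+9].mean(1);w=np.clip(np.median(w)-w-60,0,None);return a+(w*np.arange(b-a)).sum()/w.sum()
S=[dip(318,15,33),dip(318,130,148),dip(319,207,228),dip(319,352,369)];print(S)
f=lambda uv,z:((plane(r,uv,z)-t[:2])@R[:2,:2]*1000).round(1).tolist()
print("orange",f([[318,S[0]],[318,S[1]]],.084));print("green",f([[319,S[2]],[319,S[3]]],t[2]+.004))
E
```

```text
[np.float64(22.853722165284637), np.float64(140.60582885489873), np.float64(216.99733688415446), np.float64(362.0282945736434)]
orange [[121.7, 0.5], [49.6, 0.6]]
green [[34.3, 1.1], [-37.9, 1.3]]
```

```bash
python3 -m creep '[0.026,-0.0005,0,0,0,0,0.026,0,0,0,0,0,0.02,0,0,0,0,0,0.0152,0,0.01,0,0,0,0,0,0.015,0,0,0,0,0,0.015,0,0,0,0,0,0.013,0,0,0,0,0,0.008,0,0,0,0,0,0.004,0,0,0,0,0,0.002,0,0,0]'
python3 -m creep '[0,0,0.001,0,0,0,0,0,0.001,0,0,0,0,0,0.001,0,0,0,0,0,0.001,0,0,0,0,0,0.001,0,0,0,0,0,0.001,0,0,0,0,0,0,0,0,0,0,0,0,0,0,0,0,0,0,0,0,0,0,0,0,0,0,0]'
```

```text
time: 15.2
tcp_pos: [0.525, 0.1482, 0.1171]
ee_rot: [[-0.086, 0.996, -0.001], [0.996, 0.086, -0.0], [-0.0, -0.001, -1.0]]
ft_force: [-0.1, 0.1, -3.1]
grip_width: 0.0595
grasp_force: 25.0
time: 16.2
tcp_pos: [0.5252, 0.1487, 0.1121]
ee_rot: [[-0.087, 0.996, 0.0], [0.996, 0.087, 0.0], [0.0, 0.0, -1.0]]
ft_force: [-1.7, 0.1, 1.7]
grip_width: 0.0598
grasp_force: 25.0
```

```bash
python3 -m creep '[0,0,0,0,0,0,0,0,0,0,0,0,0,0,0,0,0,0,0,0,0,0,0,0,0,0,-0.01,0,0,0,0,0,-0.02,0,0,0,0,0,-0.03,0,0,0,-0.02,0,-0.03,0,0,0,-0.035,0,-0.02,0,0,0,-0.03,0,0,0,0,0]' 0.0881
python3 - <<'E'
from h import *
r=manip.read_camera("wrist");cv2.imwrite("pics/w6.png",r["frame"][:,:,::-1])
g,b,s=rect(r,"green",.116,(200,0,430,180));print(g,b,s)
c=r["frame"][0:200,200:440,::-1];cv2.imwrite("pics/w6c.png",cv2.resize(c,None,fx=3,fy=3))
t=manip.read_camera("side");cv2.imwrite("pics/s6.png",cv2.resize(t["frame"][200:290,240:360,::-1],None,fx=6,fy=6,interpolation=cv2.INTER_CUBIC))
d=np.array([-.0872,.9962]);d/=np.hypot(*d)
p=np.array([.5255,.1466])+.140*d;print("press",p);go([*p,.25])
q=manip.regions_of("lever","wrist");print([(x["extent"],x["conf"]) for x in q[:2]])
E
```

```text
time: 17.2
tcp_pos: [0.5352, 0.0633, 0.2269]
ee_rot: [[-0.088, 0.996, 0.008], [0.996, 0.088, 0.0], [-0.0, 0.008, -1.0]]
ft_force: [1.7, -0.5, -0.5]
grip_width: 0.0882
grasp_force: 0.0
[0.52590204 0.14747772] -84.78545999526978 (89.3, 59.8)
press [0.51329211 0.28606673]
now [0.5336 0.0614 0.2239] turn z 0 (alt 0.0 ) shift before-turn axes [ 0.2256 -0.0013 -0.0264] after [ 0.2256 -0.0013 -0.0264] tilt [ 0.0034 -0.0009] j6 -0.8
[([300.2, 0.7, 320.8, 13.9], 0.75)]
```

View pics/w6c.png

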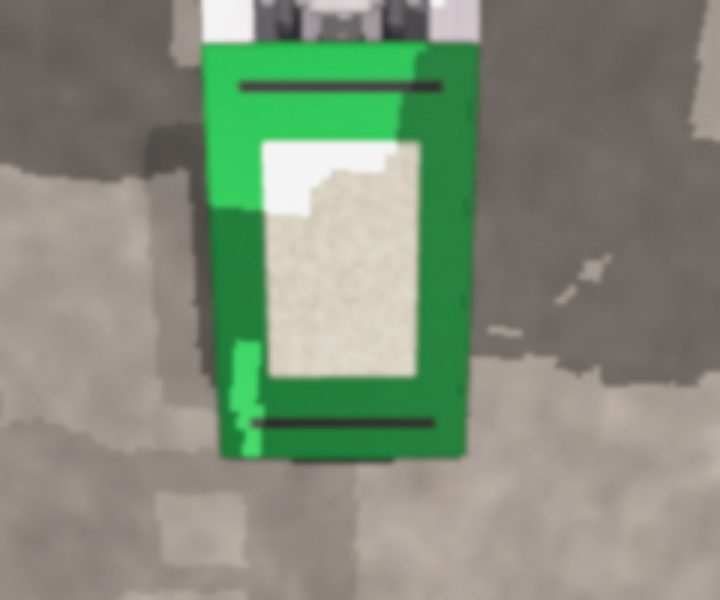

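View pics/s6.png

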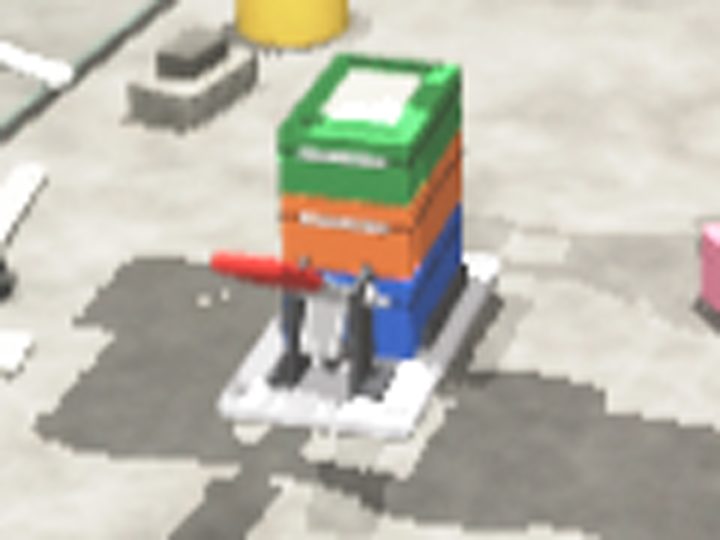

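Green sits flush on orange, and all four sides line up in both views. The lever (side crop 265,265) is still up. Next I close the fingers and press it.

```bash
python3 -m creep '[0.03,-0.001,0,0,0,0,0.045,0,0,0,0,0,0.045,0,0,0,0,0,0.045,0,0,0,0,0,0.04,0,0,0,0,0,0.0266,0,0.01,0,0,0,0,0,0.02,0,0,0,0,0,0.02,0,0,0,0,0,0.015,0,0,0,0,0,0.005,0,0,0]' 0 20
python3 -c "
from h import *
go([.5121,.2925,.15])
r=manip.read_camera('side');cv2.imwrite('pics/s7.png',cv2.resize(r['frame'][170:290,220:380,::-1],None,fx=5,fy=5,interpolation=cv2.INTER_CUBIC))"
```

```text
time: 18.35
tcp_pos: [0.5096, 0.2946, 0.1492]
ee_rot: [[-0.088, 0.996, -0.004], [0.996, 0.088, -0.002], [-0.001, -0.004, -1.0]]
ft_force: [0.5, -0.7, -0.2]
grip_width: 0.0105
grasp_force: 0.0
now [0.5096 0.2946 0.1492] turn z 0 (alt 0.0 ) shift before-turn axes [-0.0023  0.0023 -0.0008] after [-0.0023  0.0023 -0.0008] tilt [-0.0039 -0.0017] j6 22.6
```

View pics/s7.png

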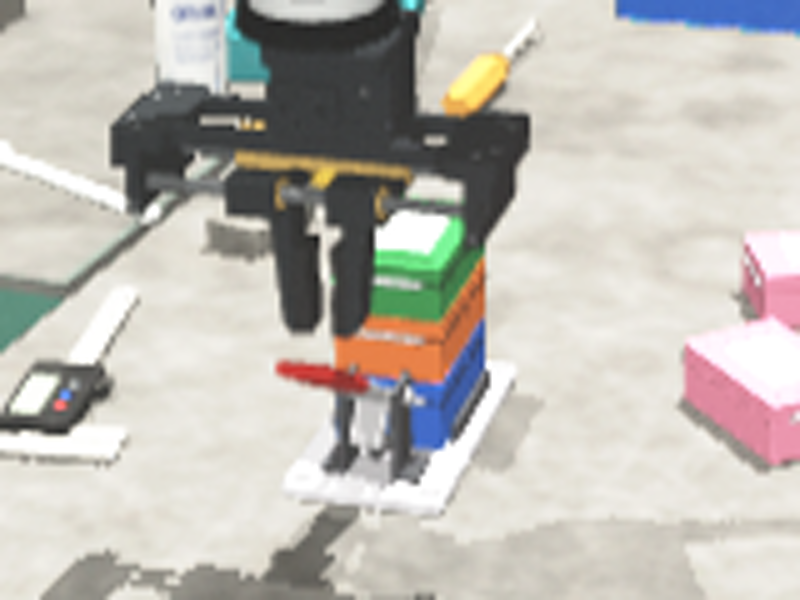

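Fingers are above the red grip, around (325,330) against the grip at (325,375). Now pressing.

```bash
python3 -m creep '[-0.001,0.001,0.004,0,0,0,0,0,0.004,0,0,0,0,0,0.004,0,0,0,0,0,0.004,0,0,0,0,0,0.004,0,0,0,0,0,0.004,0,0,0,0,0,0.004,0,0,0,0,0,0.004,0,0,0,0,0,0.004,0,0,0,0,0,0.004,0,0,0]'
python3 -m creep '[0,0,0.004,0,0,0,0,0,0.004,0,0,0,0,0,0.004,0,0,0,0,0,0.004,0,0,0,0,0,0.004,0,0,0,0,0,0.004,0,0,0,0,0,0.003,0,0,0,0,0,0.002,0,0,0,0,0,0.001,0,0,0,0,0,0,0,0,0]'
```

```text
time: 19.4
tcp_pos: [0.5143, 0.2953, 0.1141]
ee_rot: [[-0.087, 0.996, 0.004], [0.996, 0.087, 0.004], [0.003, 0.005, -1.0]]
ft_force: [-1.0, 3.1, 7.9]
grip_width: 0.0005
grasp_force: 3.1
time: 20.4
tcp_pos: [0.5122, 0.2935, 0.0813]
ee_rot: [[-0.087, 0.996, -0.001], [0.996, 0.087, -0.0], [-0.0, -0.001, -1.0]]
ft_force: [1.0, -0.5, 0.3]
grip_width: 0.0006
grasp_force: 0.0
```

Contact force fell to about zero, so the detent seems to have pulled the lever down. Lifting clear to check.

```bash
python3 -m creep '[0,0,-0.01,0,0,0,0,0,-0.02,0,0,0,0,0,-0.03,0,0,0,0,0,-0.03,0,0,0,-0.02,0,-0.03,0,0,0,-0.04,0,-0.02,0,0,0,-0.045,0,0,0,0,0,-0.045,0,0,0,0,0,-0.045,0,0,0,0,0,-0.04,0,0,0,0,0]'
python3 - <<'E'
from h import *
t=manip.read_camera("side");cv2.imwrite("pics/s8.png",cv2.resize(t["frame"][170:290,220:380,::-1],None,fx=5,fy=5,interpolation=cv2.INTER_CUBIC))
r=manip.read_camera("wrist")
g,b,s=rect(r,"green",.116,(200,0,430,300));print(g,b,s)
E
```

```text
time: 21.4
tcp_pos: [0.5331, 0.0576, 0.2232]
ee_rot: [[-0.087, 0.996, 0.002], [0.996, 0.087, -0.0], [-0.0, 0.002, -1.0]]
ft_force: [1.5, -0.2, 0.1]
grip_width: 0.0002
grasp_force: 0.0
[0.52610999 0.14503336] -84.80480766296387 (85.1, 59.8)
```

View pics/s8.png

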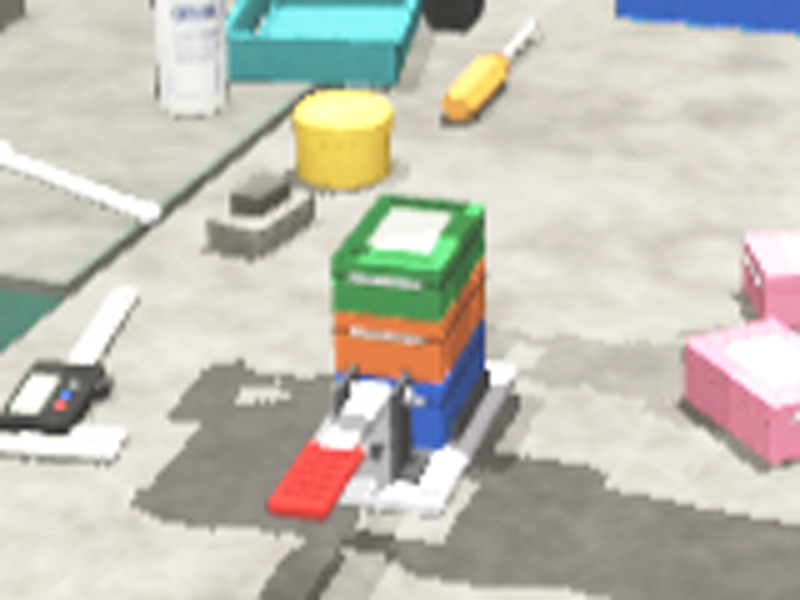

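The lever is level and stays down (315,480), and the column stands flush (85 mm reading: the picture edge clips the lid).

```bash
python3 -c "
from bench import manip
print(manip.hand_in())"
```

```text
the job is handed in; nothing more can be done
None
```

I stacked the orange and green cases flush on the blue one, pressed the lever until it latched, and handed the job in at about 21 s; the hand-in gave no verdict.

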